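# Lock a cart coupler onto the gauge ball

### The job

In the stockroom's goods-in corner, check the loose cart coupler on the ball of the gauge stand: raise its handle, set the coupler on the ball with its tail in the stand's saddle and push it down until it is fully home, gently and without forcing it, then press the handle down flat to lock it and let go. Leave the other things on the bench where they are.

Things in the scene. Friction and masses are not known exactly. Their poses are not given: they have to be found in the camera images.
- coupler: Loose aluminium cart coupler, about 0.6 to 0.8 kg, 199 mm long. Origin: underside, below the socket centre. x to the nose, -x to the tail, z up. Box head: x -30 to +34, 50 wide (y), open below; top 60 high, crown 74 high from x -6 to +34; grip the head by its flat sides. Channel tail behind: 29 wide, 34 high, to x -165, flat underside. Lies level on the bench.
- socket (a point): Centre of the ball socket in the head, 28 mm above the coupler's underside; it meets the ball's centre when fully home. Socket 40 mm wide. In its roof a stiff cup sticks out 4 to 6 mm (unmeasured): once the ball meets it, about 20 N (not rising) pushes it up until it stops solid: then the coupler is home. The cup stays where it is pushed; the coupler's weight does not move it.
- coupler_top (a point): Middle of the flat crown of the head, 46 mm above and 14 mm noseward of the socket centre; a place to push down.
- tail (a point): Underside of the tail, 140 mm behind the socket centre; it rests on the saddle when the coupler is home.
- hinge (a point): Handle hinge axis (along the coupler's y), 16 mm tailward of the socket centre and 60 mm above the underside.
- grip_bar (a point): Middle of the cross bar at the handle's end: round, 16 mm thick, 34 mm long along the coupler's y. With the handle down it lies 109 mm tailward of the hinge and 18 mm above it, and circles the hinge (radius 110 mm) up and forward as the handle rises. It is a free-turning sleeve, so it can be pinched across its ends.
- handle (a joint): Handle angle in rad: 0 down flat (locked), grows as it rises, stop at 0.95. Stiff hinge (about 1 N at the bar), stays where it is left. Its hidden jaw swings under the ball as the handle goes down: below 0.3 it is in the ball's way, and it will not go down flat if the coupler is not home.
- stand: Fixed gauge stand of dark steel. Origin on the bench below the ball; the saddle is to -x. Base plate 225 x 100 x 12 mm, x -175 to +50. Its heading differs from the coupler's; coupler and stand may be on either side.
- ball (a point): Centre of the stand's steel ball, 38 mm in diameter, 82 mm above the bench, on an 18 mm neck.
- saddle (a point): Middle of the stand's saddle: flat seat 54 mm above the bench, 140 mm behind the ball, 30 mm long, 42 mm wide between two lips 8 mm high. The coupler then lies level, underside 54 mm above the bench.
- tape: Bystander: empty tape core standing on its end, 54 mm wide, 24 mm high; origin under its centre.
- wrench: Bystander: wrench lying on the bench; origin under its middle.
- carton: Bystander: white carton, 90 x 70 x 60 mm; origin under its centre.
- spare_ball: Bystander: loose small tow-ball stud, 32 mm wide, 54 mm high, not used; origin under its centre.
- jar: Bystander: jar, 52 mm wide, 70 mm high; origin under its centre.
- bin: Bystander: open grey parts bin, 120 x 90 x 55 mm; origin under its centre.
- marker: Bystander: black marker pen lying on the bench, 120 mm long; origin below its middle.
Things that resemble listed ones, but are neither listed nor needed, are in the scene too. There is more than one size of the coupler; the job needs the largest.

How it is judged (in metres and radians):
On the way, in this order (a step that is already met when the one before it is completed fails the run):
1. the handle is raised (value of joint handle above 0.55 rad and distance between socket and ball above 0.03 m), for 0.2 s.
2. the coupler is fully home on the ball, tail in the saddle, the handle still up (value of joint handle above 0.4 rad and z of socket in the frame of ball below 0.0015 m and horizontal distance between socket and ball below 0.004 m and distance between tail and saddle below 0.014 m), for 0.2 s.
At the end, for the whole second after the job is handed in: The coupler is home on the ball (socket centre at most 1.5 mm above the ball's centre and within 4 mm sideways), its tail in the saddle (within 14 mm), the handle down flat (below 0.06 rad), everything at rest (value of joint handle below 0.06 rad and z of socket in the frame of ball below 0.0015 m and horizontal distance between socket and ball below 0.004 m and distance between tail and saddle below 0.014 m and linear speed of coupler below 0.02 m/s); the robot touches nothing.
It fails at once if the coupler is forced against the stand with more than 60 N (contact force between coupler and stand above 60 N).
It fails at once if a bystander is moved by more than 30 mm (distance of any of tape, wrench, carton, spare_ball, jar, bin, marker from where it was at the start of the episode above 0.03 m).
It also fails if it takes over 72 s, if anything falls off the work surface, if the arm or the gripper's body presses on something with over 40 N, if the wrist force passes 120 N, or if a joint passes its speed limit or range.

### The arm

A 6-joint arm with a two-finger parallel gripper is mounted at the origin on the work surface. World frame = base frame: x ahead of the robot, y to its left, z up, the work surface at z = 0. Lengths are in m, angles in degrees, forces in N, time in s.
With the tool pointing down it reaches from about 0.25 to 0.725 m from the base axis. Payload 9.7 kg.
Tool frame: the origin (TCP) lies midway between the tips of the shut fingers; the grasp point (between the pads) lies bot.grasp_offset behind it (bot.grasp_offset is the distance from the TCP to the grasp point, in m); x points along the fingers, y is the direction in which the jaws open and shut, and the axes are right-handed (so a half turn about x gives the same grasp; the last joint's range is limited). The gripper opens to 85 mm and grips with 20 to 120 N. Pads are 22 mm wide; open, the fingers measure 114 mm over their backs; the gripper's body (76 mm by 85 mm) begins 54 mm behind the grasp point. The pads swing forward as they close: fully open they stand 13 mm farther back than shut.
Start: joints at [68.583, 4.979, 10.078, 95.1, 0, 90], TCP at [0.201, 0.512, 0.231] pointing down, gripper open.
Joint ranges: [-179.16, 179.16], [-48.56, 103.87], [-65.8, 70.77], [-126.05, 130.52], [-82.76, 87.17], [-180, 180]. Speed limits (degrees/s): [127.2, 127.2, 147.25, 180, 180, 180].

### API

Orientations are given as [roll, pitch, yaw] about the fixed x, y, z axes, in that order (R = Rz(yaw) Ry(pitch) Rx(roll)).
In Python, from workcell import status, camera, bot gives the robot as it stands.
- The arm moves only by the shell command python3 -m jog 'ROWS' [OPENING] [FORCE]. ROWS is text: rows parted by semicolons, each of 4 numbers parted by spaces: the shift along the tool's x, y, z in mm, then the turn about the tool's x in degrees. A call has exactly 8 rows; each row is the pose to reach, as a shift and turn from the pose commanded when the call began, along the tool's axes at that moment; what a row does not reach only later rows make up. A row lasts 1/8 s, in which the tool goes at most 62.5 mm and 10.7 degrees, less where a joint would pass 70% of its speed; a pose out of reach is approached as far as the arm can. A call with a gripper value outside its range is refused whole. OPENING is the opening, from 0 (shut) to 1 (fully open), set as the call begins (- or left out, the last holds). The fingers move at their own pace and stop on an object; FORCE is the grip in N (left out, the last holds). Time passes only in rows, so rows that repeat a pose let the fingers close, or fill a call up. It gives the time, the measured TCP pose, the force and the opening at its end, in the units of the state.
- status.get_obs(): the state, without advancing time (a new reading comes with each control period).
- camera(name): name is "scene" or "top"; returns a dict with "color" (420x560x3 uint8, red, green, blue), "vfov" (degrees; the focal length in pixels is half the picture's height over the tangent of half this angle, whatever the lens; pixels are square), "cx", "cy" (the principal point, pixels), "rvec" (rotation vector, rad) and "tvec" (3), from world to camera coordinates, as OpenCV has them. Camera axes: x right, y down, z forward; pixel columns grow to the right and rows downward; lengths in m; the calibration is good to about 2 mm. A picture is of the moment at which its call begins. There is no depth.
- bot.job_done(): hands the job in, once; it reports no verdict.
The state is a dict: "time": time; "q": joint angles; "qd": joint speeds; "joint_efforts": joint torques, N m; "ee_pos": TCP position; "tcp_rot": TCP orientation; "wrist_force": force on the tool from outside, world axes, zero at the start; "torque": the same for the moment, N m; "opening": finger opening in m.
Only numpy, scipy, OpenCV 4.12 (cv2) and the standard library are available. Lean on these libraries where they do the work, as an engineer would, in place of code of your own. Each camera call takes 0.05 s, during which the arm holds its last target. There are 200 camera calls.

## Working session

There is one attempt and no reset: what is moved stays moved. The work goes in short steps, Python scripts to look and compute and a shell command to move; the robot and the scene stay as the last step left them, time stands still between calls to the robot, and variables do not carry over. Pictures are saved under pics/ and viewed, about 8 in all and at most 12, crops included, and the job is handed in when it is done.

```bash
ls; mkdir -p pics
cat > h.py <<'E'
import numpy as np, cv2
from workcell import status, camera, bot
def cam(n):
    c=camera(n); h=c["color"].shape[0]; f=h/2/np.tan(np.radians(c["vfov"])/2)
    c["K"]=np.array([[f,0,c["cx"]],[0,f,c["cy"]],[0,0,1.]]); c["R"]=cv2.Rodrigues(np.array(c["rvec"],float))[0]; c["t"]=np.array(c["tvec"],float).ravel()
    return c
def onz(c,u,v,z):
    d=c["R"].T@np.linalg.solve(c["K"],[u,v,1.]); o=-c["R"].T@c["t"]
    return o+d*(z-o[2])/d[2]
def ray(c,u,v):
    return -c["R"].T@c["t"], c["R"].T@np.linalg.solve(c["K"],[u,v,1.])
def proj(c,p):
    q=c["K"]@(c["R"]@np.asarray(p,float)+c["t"]); return q[:2]/q[2]
def save(c,n,crop=None,s=1):
    im=cv2.cvtColor(c["color"],cv2.COLOR_RGB2BGR)
    if crop: x0,y0,x1,y1=crop; im=im[y0:y1,x0:x1]
    cv2.imwrite("pics/"+n,cv2.resize(im,None,fx=s,fy=s,interpolation=cv2.INTER_CUBIC))
E
python3 - <<'E'
from h import *
for n in("top","scene"):
    c=cam(n); save(c,n+"0.png",None,1.4); print(n,c["K"][0],c["cx"],c["cy"],-c["R"].T@c["t"],{k:v for k,v in c.items() if k not in("color","R","K","t")})
print(status.get_obs(),bot.grasp_offset)
E
```

```text
pics
top [396.02742743   0.         274.48175857] 274.4817585683246 207.22330985451725 [ 0.32008175 -0.00570757  1.1748885 ] {'vfov': 55.8710007769833, 'cx': 274.4817585683246, 'cy': 207.22330985451725, 'rvec': array([ 2.22139352, -1.99526565,  0.20623782]), 'tvec': array([-0.04338402,  0.54754171,  1.0868136 ])}
scene [465.70551954   0.         282.6396846 ] 282.63968460183617 206.76292403904037 [ 0.97171147 -0.73922218  0.93676277] {'vfov': 48.54396298210732, 'cx': 282.63968460183617, 'cy': 206.76292403904037, 'rvec': array([ 2.2745564 ,  0.61610193, -0.25728079]), 'tvec': array([-0.46903402, -0.11523773,  1.46113807])}
{'time': 0.1, 'q': array([ 6.85821524e+01,  5.00744480e+00,  1.00402050e+01,  9.50994407e+01,
       -3.12739177e-04,  8.99998742e+01]), 'qd': array([-0.01513523, -0.03016967,  0.14236003,  0.06912786, -0.05257471,
       -0.03461302]), 'joint_efforts': array([-1.19390879e-03, -5.21561265e+01,  4.65653729e+01,  1.59608619e-02,
        2.66030696e-06,  2.62148268e-05]), 'ee_pos': array([0.20077083, 0.51183315, 0.23066965]), 'tcp_rot': array([ -89.73140416,   89.93331877, -111.14912577]), 'wrist_force': array([-0.98747429,  0.47336186,  0.70469237]), 'torque': array([-0.05125757, -0.01146257, -0.02818107]), 'opening': 0.08528026900328324} 0.0187
```

View pics/top0.png

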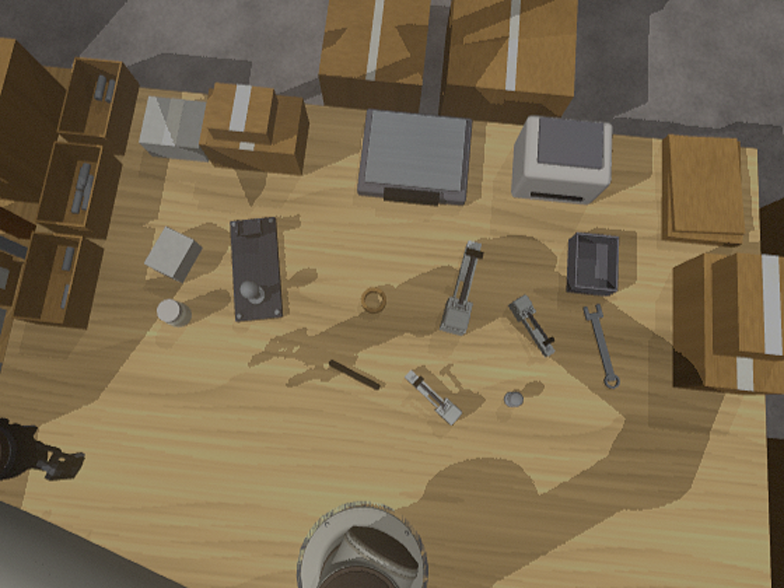

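View pics/scene0.png

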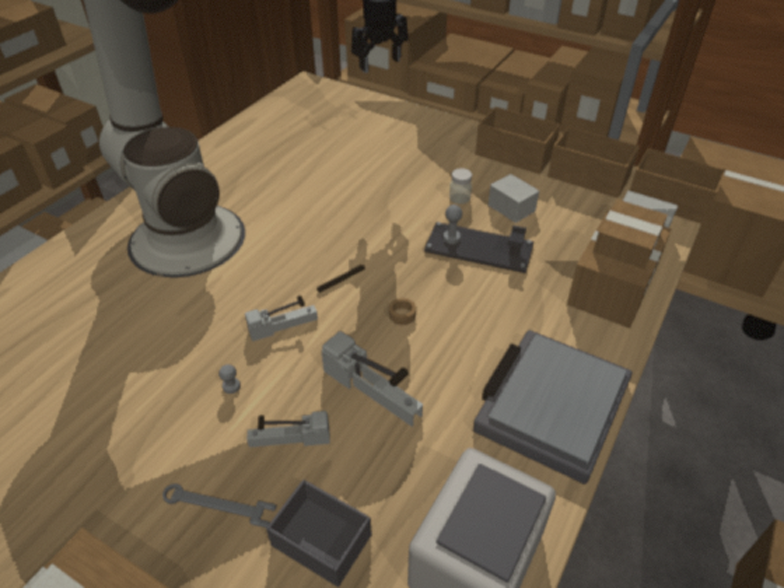

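Largest-coupler candidates in the top view (784-wide pixels): A at (460,288), about 90 px long; B at (532,325), about 60 px; C at (433,397), about 60 px. A fits the 199 mm description. I'll confirm it in an enlarged crop, along with the stand at (256,270).

Run:
```python
from h import *
t=cam("top"); s=cam("scene")
def cr(c,b,k,sz):
    x0,y0,x1,y1=b; im=cv2.cvtColor(c["color"],cv2.COLOR_RGB2BGR)[y0:y1,x0:x1]
    im=cv2.convertScaleAbs(im,alpha=1.4)
    return cv2.resize(im,sz,interpolation=cv2.INTER_CUBIC)
a=cr(t,(305,165,355,245),1,(375,600))       # 7.5x
b=cr(t,(155,145,210,233),1,(375,600))  # 6.818x
cv2.imwrite("pics/c1.png",np.hstack([a,b]))
a=cr(s,(220,230,310,305),1,(400,333)); b=cr(s,(295,135,395,200),1,(400,260))
cv2.imwrite("pics/c2.png",np.vstack([cr(s,(220,230,310,305),1,(420,350)),cr(s,(295,135,395,195),1,(420,252))]))
```

```text
(no output)
```

View pics/c1.png

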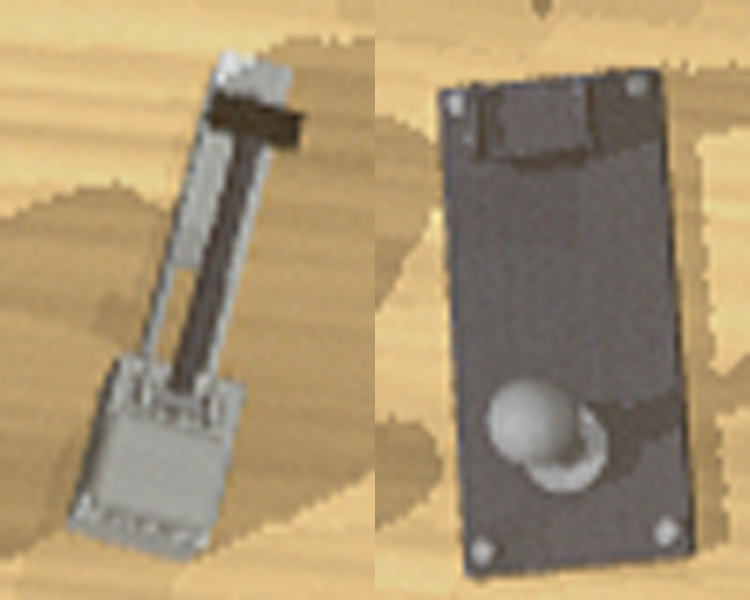

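View pics/c2.png

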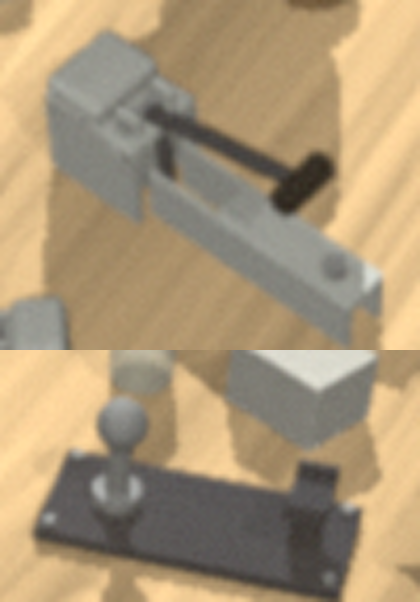

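The crops confirm A: a big box head with crown, and a channel tail with the handle flat on it (bar at top crop (255,121), crown around (155,470)). The stand's ball is at (532,420) in the right half and the saddle at (535,118). Next I'll compute the poses.

```bash
cat > m.py <<'E'
from h import *
t=cam("top"); s=cam("scene")
A=lambda x,y:(305+x/7.5-.43,165+y/7.5-.43)
B=lambda x,y:(155+(x-375)/6.818-.43,145+y/6.818-.43)
C=lambda x,y:(220+x/4.667-.4,230+y/4.667-.4)
D=lambda x,y:(295+x/4.2-.4,135+(y-350)/4.2-.4)
def tri(p,q):
    (o1,d1),(o2,d2)=ray(t,*p),ray(s,*q)
    k=np.linalg.lstsq(np.c_[d1,-d2],o2-o1,rcond=None)[0]
    a,b=o1+k[0]*d1,o2+k[1]*d2; return ((a+b)/2*1e3).round(1),round(np.linalg.norm(a-b)*1e3,1)
P=lambda c,p,z:(onz(c,*p,z)*1e3).round(1)
print("bar",tri(A(255,121),C(303,182)),P(t,A(255,121),.078),P(s,C(303,182),.078))
print("ball",tri(B(532,420),D(123,424)),P(t,B(532,420),.082),P(s,D(123,424),.082))
for n,p in dict(rl=(118,408),rr=(235,425),fr=(205,545),fl=(83,505)).items(): print("crown top",n,P(t,A(*p),.074))
for p in [(48,88),(108,32),(162,72),(100,118)]: print("crown scene",P(s,C(*p),.074))
print("tailend",P(t,A(220,55),.034),P(t,A(292,68),.034))
bc=[P(t,B(*p),.012) for p in [(440,90),(660,72),(692,555),(468,577)]]
print("base",bc)
print("base scene",[P(s,D(*p),.012) for p in [(75,452),(35,535),(340,590),(360,510)]])
print("saddle",P(t,B(535,118),.054),"scene",P(s,D(317,475),.062))
E
python3 m.py
```

```text
bar (array([ 639.2, -157.8,   87.2]), np.float64(1.2)) [ 641.4 -159.5   78. ] [ 636.  -151.1   78. ]
ball (array([517.9, 287.1,  81.1]), np.float64(0.9)) [517.4 286.6  82. ] [518.7 286.5  82. ]
crown top rl [ 525.5 -117.1   74. ]
crown top rr [ 523.8 -161.4   74. ]
crown top fr [ 477.4 -153.7   74. ]
crown top fl [ 487.5 -107.1   74. ]
crown scene [ 488.7 -162.1   74. ]
crown scene [ 493.8 -113.5   74. ]
crown scene [ 534.  -122.7   74. ]
crown scene [ 523.5 -165.2   74. ]
tailend [ 680.  -149.7   34. ] [ 677.8 -178.7   34. ]
base [array([675.9, 370.1,  12. ]), array([695. , 272.8,  12. ]), array([478.2, 226.8,  12. ]), array([458.2, 322.1,  12. ])]
base scene [array([465.8, 321. ,  12. ]), array([485.5, 220.9,  12. ]), array([698.4, 277.3,  12. ]), array([677.9, 366.3,  12. ])]
saddle [654.9 313.6  54. ] scene [653.1 327.3  62. ]
```

```bash
cat > g.py <<'E'
import sys; from h import *
from scipy.spatial.transform import Rotation as Ro
def T():
    o=status.get_obs(); return o,Ro.from_euler("xyz",o["tcp_rot"],degrees=True).as_matrix(),np.array(o["ee_pos"])*1e3
def go(x,y,z,jaw=None):
    o,R,p=T(); d=R.T@(np.array([x,y,z])-p)
    a=None
    if jaw is not None:
        cur=np.degrees(np.arctan2(R[1,1],R[0,1])); e=(jaw-cur+90)%180-90; a=-round(e,1)   # tool x is down
    print("shift",d.round(1),"turn",a,"| tcp",p.round(1),"q",o["q"].round(0),"F",o["wrist_force"].round(1),"open",round(o["opening"]*1e3,1),"t",round(o["time"],2))
    return R
if __name__=="__main__":
    R=go(*map(float,sys.argv[1:])); print(R.round(3).tolist())
E
python3 g.py 640 -158 160 80
```

```text
shift [  71.3 -463.3  653.5] turn -11.4 | tcp [200.8 512.  231. ] q [69.  5. 10. 95. -0. 90.] F [ 0.2 -0.5  0.1] open 85.0 t 0.3
[[-0.0, 0.365, 0.931], [-0.0, 0.931, -0.365], [-1.0, -0.0, 0.0]]
```

```bash
python3 -m jog '0 -29 41 0; 0 -58 82 -1; 0 -87 123 -2; 0 -116 163 -3; 0 -145 204 -4; 0 -174 245 -5; 0 -203 286 -6; 0 -232 327 -7' 0.75 20; python3 g.py 640 -158 160 80
```

```text
time: 1.3
ee_pos: [0.4212, 0.1751, 0.2314]
tcp_rot: [39.4, 90.0, 25.1]
wrist_force: [-0.2, 0.4, -0.0]
opening: 0.0639
shift [  71.5 -268.4  294.7] turn -4.4 | tcp [421.2 175.1 231.4] q [23. -8. -2. 95.  0. 37.] F [-0.2  0.4 -0. ] open 63.9 t 1.3
[[0.0, 0.248, 0.969], [0.0, 0.969, -0.248], [-1.0, 0.0, 0.0]]
```

```bash
python3 -m jog '5 -35 40 -1; 12 -70 80 -2; 20 -108 120 -3; 30 -146 160 -4; 40 -184 200 -4.4; 50 -222 240 -4.4; 60 -245 270 -4.4; 71 -268 295 -4.4'; python3 g.py 640 -158 110 80
python3 - <<'E'
from h import *
t=cam("top");s=cam("scene")
a=cv2.resize(t["color"][150:250,290:370],(400,500),interpolation=2);b=cv2.resize(s["color"][200:310,215:303],(400,500),interpolation=2)
cv2.imwrite("pics/p5.png",cv2.convertScaleAbs(np.hstack([a,b])[:,:,::-1],alpha=1.4))
E
```

```text
time: 2.3
ee_pos: [0.6402, -0.1578, 0.1595]
tcp_rot: [171.3, 90.0, 161.2]
wrist_force: [0.4, 0.3, 0.3]
opening: 0.0639
shift [49.5 -0.2 -0.1] turn -0.1 | tcp [ 640.2 -157.8  159.5] q [-14.  20.  19.  90.   0.  -4.] F [0.4 0.3 0.3] open 63.9 t 2.3
[[-0.0, 0.175, 0.985], [0.0, 0.985, -0.175], [-1.0, 0.0, -0.0]]
```

View pics/p5.png

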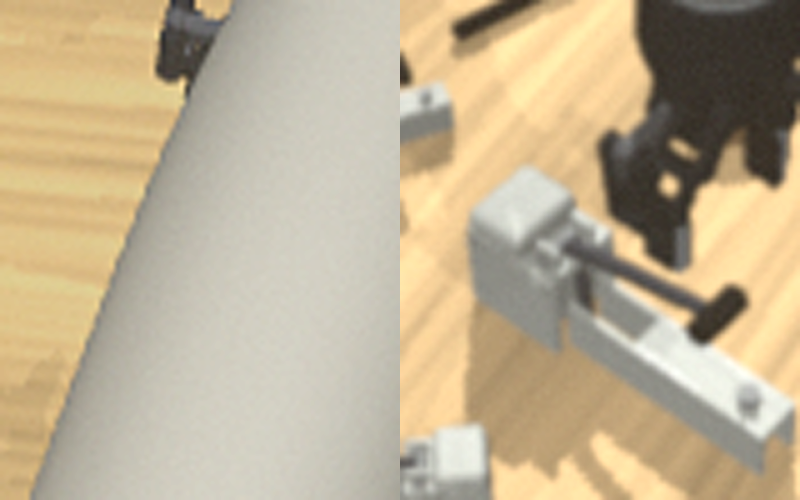

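```bash
python3 -m jog '20 0 0 0; 40 0 0 0; 60 0 0 0; 80 0 0 0; 92 0 0 0; 99 0 0 0; 99 0 0 0; 99 0 0 0'; python3 -m jog '0 0 0 0; 0 0 0 0; 0 0 0 0; 0 0 0 0; 0 0 0 0; 0 0 0 0; 0 0 0 0; 0 0 0 0' 0.1 20;  python3 - <<'E'
from h import *
s=cam("scene")
save(s,"p6.png",(215,180,335,310),4.6)
E
```

```text
time: 3.4
ee_pos: [0.6399, -0.1564, 0.0622]
tcp_rot: [-1.7, 89.9, -11.7]
wrist_force: [-0.5, -0.5, 0.5]
opening: 0.064
time: 4.4
ee_pos: [0.6398, -0.1564, 0.0614]
tcp_rot: [-5.9, 90.0, -15.9]
wrist_force: [3.4, -3.0, 2.2]
opening: 0.0334
```

View pics/p6.png

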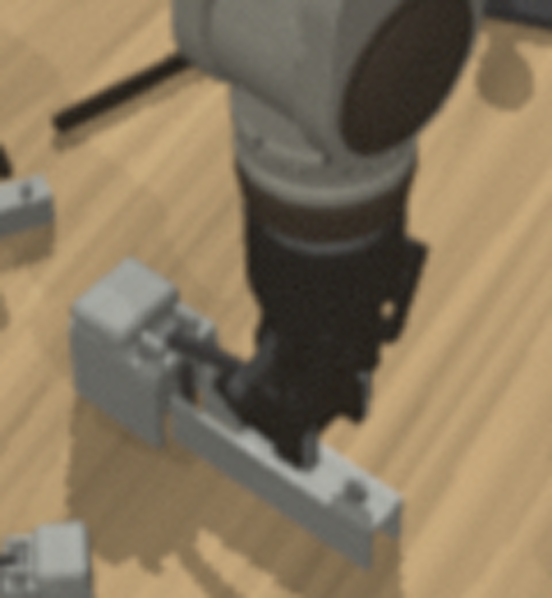

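Opening 33.4 mm, which matches the 34 mm bar, so the bar is pinched. Now the arc.

```bash
python3 -m jog '-11 0 -2.5 0; -22 0 -6 0; -32.5 0 -11 0; -42.5 0 -16.5 0; -52 0 -23.5 0; -60 0 -31 0; -69 0 -41.5 0; -69 0 -41.5 0'; python3 -m jog '0 0 0 0; 0 0 0 0; 0 0 0 0; 0 0 0 0; 0 0 0 0; 0 0 0 0; 0 0 0 0; 0 0 0 0' 0.75; python3 -m jog '-20 0 0 0; -45 0 0 0; -75 0 0 0; -90 0 0 0; -90 0 -30 0; -90 0 -80 0; -90 -50 -110 0; -90 -90 -120 0'
python3 - <<'E'
from h import *
t=cam("top");s=cam("scene")
a=cv2.resize(t["color"][150:250,290:370],(400,500),interpolation=2);b=cv2.resize(s["color"][200:310,215:303],(400,500),interpolation=2)
cv2.imwrite("pics/p7.png",cv2.convertScaleAbs(np.hstack([a,b])[:,:,::-1],alpha=1.4))
E
```

```text
time: 5.45
ee_pos: [0.5985, -0.1492, 0.1316]
tcp_rot: [-4.7, 89.9, -14.8]
wrist_force: [-0.3, 0.1, 1.2]
opening: 0.0336
time: 6.45
ee_pos: [0.5987, -0.1491, 0.1303]
tcp_rot: [20.3, 90.0, 10.3]
wrist_force: [0.3, -0.0, 0.7]
opening: 0.0639
time: 7.45
ee_pos: [0.4632, -0.2174, 0.2205]
tcp_rot: [-30.1, 90.0, -40.1]
wrist_force: [0.4, 0.3, 1.0]
opening: 0.0643
```

View pics/p7.png

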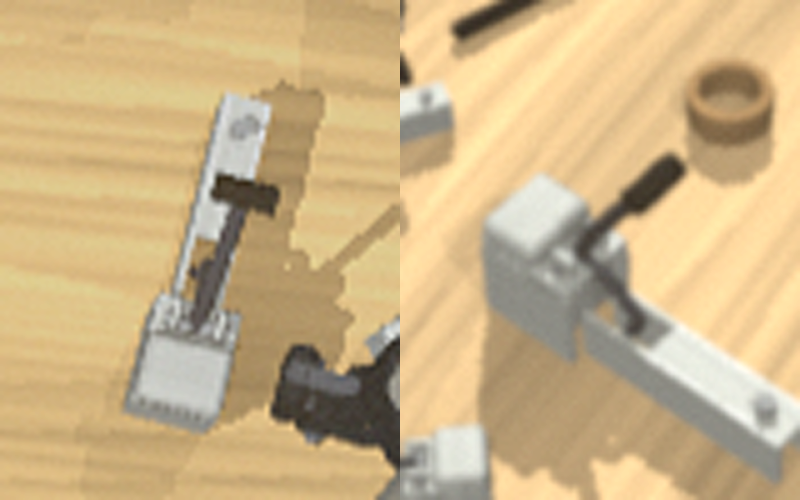

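```bash
cat > m2.py <<'E'
from h import *
t=cam("top");s=cam("scene")
A=lambda x,y:(290+x/5-.4,150+y/5-.4)
S=lambda x,y:(215+(x-400)/4.545-.4,200+y/4.545-.4)
P=lambda c,p,z:(onz(c,*p,z)*1e3).round(1)
for n,p in dict(rl=(148,332),rr=(238,340),fr=(213,422),fl=(130,402)).items(): print("crown top",n,P(t,A(*p),.074))
for p in [(485,225),(540,173),(590,200),(530,255)]: print("crown scene",P(s,S(*p),.074))
print("tailend",P(t,A(224,95),.034),P(t,A(271,103),.034),"scene",P(s,S(830-30,425),.034),P(s,S(780,445),.034))
print("bar top", P(t,A(245,194),.147),"scene",P(s,S(652,185),.147))
# automatic: light low-saturation outline
im=t["color"][150:250,290:350]; hsv=cv2.cvtColor(im,cv2.COLOR_RGB2HSV)
m=((hsv[...,1]<50)&(hsv[...,2]>70)).astype(np.uint8)
n,l,st,_=cv2.connectedComponentsWithStats(m); k=1+st[1:,4].argmax(); ys,xs=np.nonzero(l==k)
print(st[k]); cv2.imwrite("pics/mask.png",(l==k).astype(np.uint8)*255)
for r in range(ys.min(),ys.max()+1):
    q=xs[ys==r]; print(r+150,q.min()+290,q.max()+290,end="; ")
E
python3 m2.py
```

```text
crown top rl [ 533.7 -113.3   74. ]
crown top rr [ 534.6 -164.2   74. ]
crown top fr [ 486.5 -153.8   74. ]
crown top fl [ 492.8 -106.6   74. ]
crown scene [ 497.1 -159.6   74. ]
crown scene [ 501.8 -113.5   74. ]
crown scene [ 536.  -116.2   74. ]
crown scene [ 529.4 -164.7   74. ]
tailend [ 690.5 -150.4   34. ] [ 688.5 -178.8   34. ] scene [ 691.5 -162.2   34. ] [ 688.6 -178.2   34. ]
bar top [ 599.9 -151.5  147. ] scene [ 594.1 -145.   147. ]
[ 25  18  29  69 735]
168 335 335; 169 335 337; 170 334 341; 171 334 343; 172 333 343; 173 333 343; 174 333 343; 175 333 342; 176 332 342; 177 332 342; 178 332 342; 179 332 341; 180 331 341; 181 331 341; 182 331 341; 183 331 340; 184 330 340; 185 330 340; 186 330 332; 187 330 332; 188 329 331; 189 329 332; 190 329 335; 191 328 336; 192 328 337; 193 328 335; 194 328 335; 195 327 334; 196 327 334; 197 327 333; 198 327 333; 199 326 328; 200 326 336; 201 326 336; 202 326 336; 203 325 335; 204 325 335; 205 325 335; 206 325 335; 207 324 334; 208 324 334; 209 321 334; 210 321 334; 211 320 333; 212 320 335; 213 319 337; 214 319 337; 215 319 337; 216 319 337; 217 318 336; 218 318 336; 219 318 336; 220 317 336; 221 317 336; 222 317 336; 223 317 335; 224 316 335; 225 316 335; 226 316 334; 227 316 334; 228 315 334; 229 315 334; 230 315 334; 231 315 333; 232 315 333; 233 319 332; 234 323 332; 235 327 331; 236 330 330;
```

```bash
python3 g.py 522 -137 110 80.3
```

```text
shift [110.   89.1  42.5] turn -0.4 | tcp [ 464.5 -217.3  220. ] q [-25.  -0.   3.  94.   0. -15.] F [ 0.2  0.  -0.3] open 64.1 t 7.65
[[-0.0, 0.176, 0.984], [0.0, 0.984, -0.176], [-1.0, 0.0, -0.0]]
```

```bash
python3 -m jog '0 25 12 0; 5 55 25 0; 25 80 38 -0.4; 55 89 42.5 -0.4; 85 89 42.5 -0.4; 105 89 42.5 -0.4; 110 89 42.5 -0.4; 110 89 42.5 -0.4' 1 60; python3 g.py 522 -137 28 80.3; python3 -m jog '15 0 0 0; 30 0 0 0; 45 0 0 0; 60 0 0 0; 72 0 0 0; 80 0 0 0; 82 0 0 0; 82 0 0 0'; python3 g.py 522 -137 28 80.3
python3 - <<'E'
from h import *
s=cam("scene")
save(s,"p8.png",(195,170,325,310),4.2)
E
```

```text
time: 8.65
ee_pos: [0.5224, -0.1361, 0.1105]
tcp_rot: [151.4, 90.0, 141.9]
wrist_force: [-0.1, 0.8, -0.2]
opening: 0.0856
shift [82.5 -0.9 -0.2] turn 0.1 | tcp [ 522.4 -136.1  110.5] q [-15.   3.  -5.  82.   0.  -5.] F [-0.1  0.8 -0.2] open 85.6 t 8.65
[[-0.0, 0.166, 0.986], [0.0, 0.986, -0.166], [-1.0, 0.0, -0.0]]
time: 9.65
ee_pos: [0.5223, -0.1367, 0.0286]
tcp_rot: [-8.0, 90.0, -17.6]
wrist_force: [-0.9, -0.0, 0.4]
opening: 0.0855
shift [ 0.6 -0.3 -0.3] turn 0.1 | tcp [ 522.3 -136.7   28.6] q [-15.   5. -13.  73.  -0.  -5.] F [-0.9 -0.   0.4] open 85.5 t 9.65
[[0.0, 0.167, 0.986], [-0.0, 0.986, -0.167], [-1.0, -0.0, 0.0]]
```

View pics/p8.png

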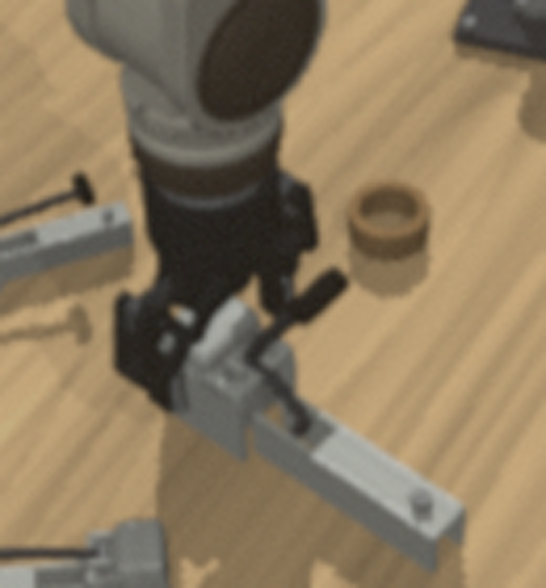

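```bash
python3 -m jog '0 0 0 0; 0 0 0 0; 0 0 0 0; 0 0 0 0; 0 0 0 0; 0 0 0 0; 0 0 0 0; 0 0 0 0' 0.3 110; python3 -m jog '-10 0 0 0; -25 0 0 0; -45 0 0 0; -65 0 0 0; -85 0 0 0; -100 0 0 0; -110 0 0 0; -116 0 0 0';  python3 g.py 522 255 148 102.3
python3 - <<'E'
from h import *
s=cam("scene");t=cam("top")
save(s,"s9.png",(160,100,335,300),3); save(t,"t9.png",(290,120,370,260),4)
E
```

```text
time: 10.7
ee_pos: [0.5225, -0.137, 0.029]
tcp_rot: [-22.1, 89.9, -31.7]
wrist_force: [-1.4, -2.0, 6.3]
opening: 0.0489
time: 11.7
ee_pos: [0.5221, -0.1367, 0.1446]
tcp_rot: [-161.0, 90.0, -170.6]
wrist_force: [0.0, 0.4, -6.2]
opening: 0.0488
shift [ -3.4 386.1 -65.6] turn -21.9 | tcp [ 522.1 -136.7  144.6] q [-15.   3.  -2.  85.  -0.  -5.] F [ 0.   0.4 -6.2] open 48.8 t 11.7
[[-0.0, 0.167, 0.986], [-0.0, 0.986, -0.167], [-1.0, -0.0, -0.0]]
```

View pics/s9.png

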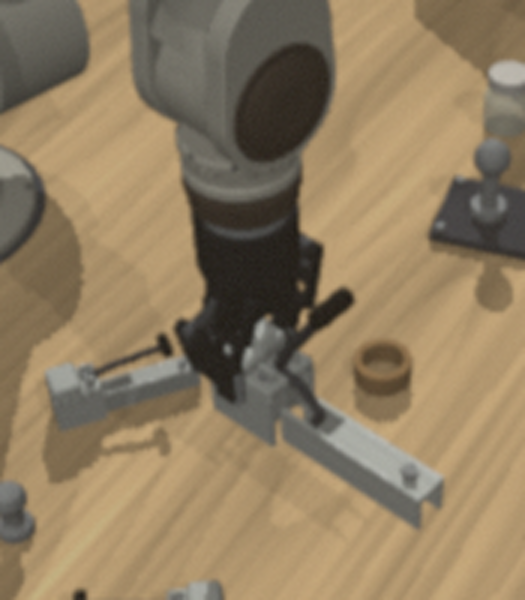

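```bash
python3 -m jog '-1 15 -3 -1; -2 40 -8 -3; -3 70 -14 -5; -4 102 -20 -7; -4 135 -26 -9; -4 168 -32 -11; -4 200 -38 -12; -4 230 -44 -13';python3 g.py 513 286 148 102.3
```

```text
time: 12.8
ee_pos: [0.5165, 0.0993, 0.1478]
tcp_rot: [168.1, 89.9, 171.6]
wrist_force: [0.8, 0.7, -5.6]
opening: 0.0489
shift [ -0.2 186.5   7.9] turn -8.8 | tcp [516.5  99.3 147.8] q [11.  1. -3. 86.  0.  7.] F [ 0.8  0.7 -5.6] open 48.9 t 12.8
[[-0.001, -0.061, 0.998], [0.0, 0.998, 0.061], [-1.0, 0.0, -0.001]]
```

```bash
python3 -m jog '0 30 2 -2; 0 60 3 -4; 0 90 4 -5.5; 0 120 5 -7; 0 145 6 -8; 0 168 7 -8.8; 0 186.5 8 -8.8; 0 186.5 8 -8.8';python3 g.py 513 286 148 102.3
python3 - <<'E'
from h import *
s=cam("scene");t=cam("top")
def cr(c,x0,y0,x1,y1,sz): return cv2.resize(c["color"][y0:y1,x0:x1],sz,interpolation=2)[:,:,::-1]
# both 5x
im=np.hstack([cr(t,150,130,215,240,(325,550)),cr(s,295,90,385,200,(450,550))])
cv2.imwrite("pics/p10.png",cv2.convertScaleAbs(im,alpha=1.4))
E
```

```text
time: 13.8
ee_pos: [0.5139, 0.2853, 0.1479]
tcp_rot: [-174.0, 90.0, -161.7]
wrist_force: [0.2, -0.9, -5.8]
opening: 0.0486
shift [-0.1  0.8 -0.7] turn -0.0 | tcp [513.9 285.3 147.9] q [29.  9.  6. 86.  0. 17.] F [ 0.2 -0.9 -5.8] open 48.6 t 13.8
[[-0.001, -0.212, 0.977], [-0.0, 0.977, 0.212], [-1.0, -0.0, -0.001]]
```

View pics/p10.png

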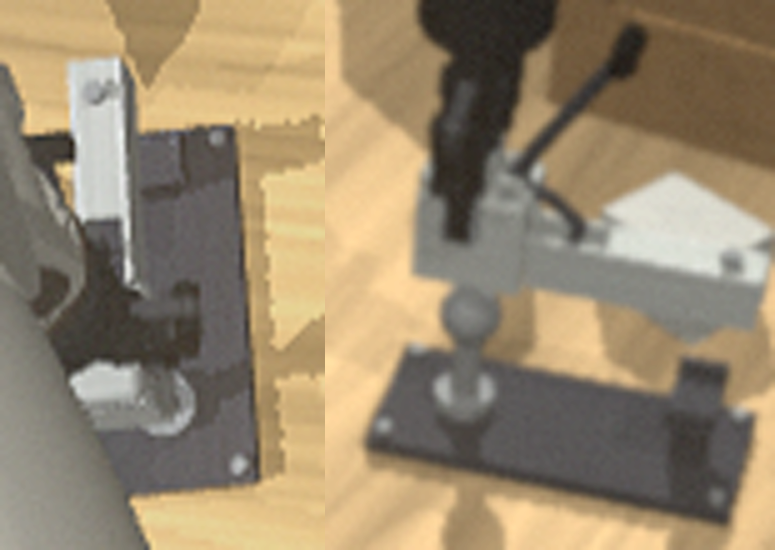

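```bash
cat > m3.py <<'E'
from h import *
t=cam("top");s=cam("scene")
A=lambda x,y:(150+x/5-.4,130+y/5-.4)
S=lambda x,y:(295+(x-325)/5-.4,90+y/5-.4)
a=np.radians(12.3);d=np.array([np.cos(a),np.sin(a)]);n=np.array([np.sin(a),-np.cos(a)]); h=.119
tcp=np.array(status.get_obs()["ee_pos"][:2])*1e3
def sock(c,p,z,cx,cy,nm): # cx: coupler x, cy: offset along n
    w=onz(c,*p,z)[:2]*1e3; q=w+cx*d-cy*n; r=q-tcp
    print(nm,"socket est",q.round(1),"rel tcp tailward %.1f side %.1f"%(r@d,r@n))
sock(s,S(415,272),h,34,25,"nose bot")
sock(s,S(522,292),h,-30,25,"head rear bot")
sock(s,S(752,328),h,-165,14.5,"tail bot")
sock(s,S(527,205),h+.06,-30,25,"head rear top")
sock(t,A(68,60),h+.034,-165,-14.5,"tail top L")
sock(t,A(120,58),h+.034,-165,14.5,"tail top R")
print("ball scene",onz(s,*S(470,312),.082)[:2]*1e3)
for nm,p in dict(bl=(45,130),br=(233,127),fr=(257,480)).items(): print(nm,onz(t,*A(*p),.012)[:2]*1e3)
w=[onz(s,*S(*p),.012)[:2]*1e3 for p in [(367,440),(727,515),(755,408),(405,350)]]; print(np.round(w,1))
m1=(w[0]+w[3])/2;m2=(w[1]+w[2])/2;print("axis",np.degrees(np.arctan2(*(m2-m1)[::-1])),m1+50*(m2-m1)/np.linalg.norm(m2-m1))
# ball auto in scene: circle
g=cv2.cvtColor(s["color"],cv2.COLOR_RGB2GRAY)[140:170,310:340]
E
python3 m3.py
```

```text
nose bot socket est [520.1 292.2] rel tcp tailward 7.6 side -7.2
head rear bot socket est [520.  292.8] rel tcp tailward 7.6 side -7.8
tail bot socket est [518.  289.6] rel tcp tailward 4.9 side -5.1
head rear top socket est [517.9 292.7] rel tcp tailward 5.5 side -8.1
tail top L socket est [520.  285.2] rel tcp tailward 5.9 side -0.4
tail top R socket est [518.  285.6] rel tcp tailward 4.1 side -1.1
ball scene [517.4823526  287.01059936]
bl [680.99064339 388.0928163 ]
br [695.36127617 273.41353501]
fr [479.23758663 227.1269493 ]
[[483.4 225.3]
 [698.4 273. ]
 [676.  373.5]
 [462.3 314.7]]
axis 13.952086670018202 [521.38486316 282.05525968]
```

```bash
python3 -m jog '5 0.6 -1.2 0; 12 0.6 -1.2 0; 20 0.6 -1.2 0; 26 0.6 -1.2 0; 30 0.6 -1.2 0; 34 0.6 -1.2 0; 36 0.6 -1.2 0; 36 0.6 -1.2 0';python3 g.py 512.5 285.7 83 102.3;  python3 -m jog '2 0 0 0; 4 0 0 0; 5 0 0 0; 6 0 0 0; 7 0 0 0; 8 0 0 0; 8 0 0 0; 8 0 0 0';python3 g.py 512.5 285.7 83 102.3
```

```text
time: 15.0
ee_pos: [0.5129, 0.2844, 0.1122]
tcp_rot: [-139.3, 90.0, -127.1]
wrist_force: [-0.2, 0.4, -6.6]
opening: 0.0485
shift [29.2  1.3 -0.1] turn -0.1 | tcp [512.9 284.4 112.2] q [29.  9.  2. 82. -0. 17.] F [-0.2  0.4 -6.6] open 48.5 t 15.0
[[-0.0, -0.211, 0.977], [-0.0, 0.977, 0.211], [-1.0, -0.0, -0.0]]
time: 16.0
ee_pos: [0.5129, 0.2845, 0.1043]
tcp_rot: [35.3, 90.0, 47.5]
wrist_force: [-0.3, 0.1, -5.0]
opening: 0.0489
shift [21.3  1.3 -0.1] turn -0.1 | tcp [512.9 284.5 104.3] q [29.  9.  1. 82.  0. 17.] F [-0.3  0.1 -5. ] open 48.9 t 16.0
[[0.0, -0.211, 0.977], [0.0, 0.977, 0.211], [-1.0, 0.0, 0.0]]
```

```bash
python3 -m jog '2 0 0 0; 4 0 0 0; 6 0 0 0; 7 0 0 0; 8 0 0 0; 9 0 0 0; 9 0 0 0; 9 0 0 0';python3 g.py 512.5 285.7 83 102.3;  python3 -m jog '1 0 0 0; 2 0 0 0; 3 0 0 0; 3.5 0 0 0; 4 0 0 0; 4 0 0 0; 4 0 0 0; 4 0 0 0';python3 g.py 512.5 285.7 83 102.3
```

```text
time: 17.0
ee_pos: [0.5129, 0.2844, 0.0953]
tcp_rot: [0.6, 90.0, 12.8]
wrist_force: [0.8, 0.1, -6.5]
opening: 0.0495
shift [12.3  1.3 -0.1] turn -0.1 | tcp [512.9 284.4  95.3] q [29.  9. -0. 81. -0. 17.] F [ 0.8  0.1 -6.5] open 49.5 t 17.0
[[0.0, -0.211, 0.977], [0.0, 0.977, 0.211], [-1.0, 0.0, 0.0]]
time: 18.0
ee_pos: [0.5129, 0.2844, 0.0913]
tcp_rot: [10.0, 90.0, 22.2]
wrist_force: [-0.3, -0.4, -5.2]
opening: 0.0487
shift [ 8.3  1.3 -0.1] turn -0.1 | tcp [512.9 284.4  91.3] q [29.  9. -0. 80. -0. 17.] F [-0.3 -0.4 -5.2] open 48.7 t 18.0
[[0.0, -0.211, 0.977], [0.0, 0.977, 0.211], [-1.0, 0.0, 0.0]]
```

```bash
for i in 1; do python3 -m jog '0.5 0 0 0; 1 0 0 0; 1.5 0 0 0; 2 0 0 0; 2 0 0 0; 2 0 0 0; 2 0 0 0; 2 0 0 0'; done; python3 -m jog '0.5 0 0 0; 1 0 0 0; 1.5 0 0 0; 1.5 0 0 0; 1.5 0 0 0; 1.5 0 0 0; 1.5 0 0 0; 1.5 0 0 0'
```

```text
time: 19.0
ee_pos: [0.5129, 0.2845, 0.0893]
tcp_rot: [16.8, 90.0, 29.0]
wrist_force: [-0.3, -0.2, -5.6]
opening: 0.0493
time: 20.0
ee_pos: [0.5129, 0.2845, 0.088]
tcp_rot: [17.7, 90.0, 29.9]
wrist_force: [-1.8, -1.3, -0.8]
opening: 0.0487
```

Contact is starting near TCP z 88, as expected. I'll continue in small steps.

```bash
python3 -m jog '0.3 0 0 0; 0.6 0 0 0; 0.8 0 0 0; 1 0 0 0; 1 0 0 0; 1 0 0 0; 1 0 0 0; 1 0 0 0'; python3 -m jog '0.3 0 0 0; 0.6 0 0 0; 0.8 0 0 0; 1 0 0 0; 1 0 0 0; 1 0 0 0; 1 0 0 0; 1 0 0 0'
```

```text
time: 21.0
ee_pos: [0.513, 0.2845, 0.0878]
tcp_rot: [17.3, 89.9, 29.5]
wrist_force: [-4.0, -2.1, 6.8]
opening: 0.0489
time: 22.0
ee_pos: [0.5131, 0.2845, 0.0877]
tcp_rot: [15.8, 89.9, 28.0]
wrist_force: [-6.8, -3.6, 13.3]
opening: 0.049
```

```bash
python3 -m jog '0.3 0 -0.3 0; 0.6 0 -0.6 0; 0.8 0 -0.8 0; 1 0 -1 0; 1 0 -1 0; 1 0 -1 0; 1 0 -1 0; 1 0 -1 0'; python3 g.py 512.5 285.7 83 102.3
```

```text
time: 23.0
ee_pos: [0.513, 0.2845, 0.0873]
tcp_rot: [9.3, 89.8, 21.5]
wrist_force: [-3.7, -3.0, 14.1]
opening: 0.0488
shift [ 4.3  1.2 -0.2] turn -0.1 | tcp [513.  284.5  87.3] q [29.  9. -1. 79. -0. 17.] F [-3.7 -3.  14.1] open 48.8 t 23.0
[[0.004, -0.211, 0.978], [0.001, 0.978, 0.211], [-1.0, 0.001, 0.004]]
```

```bash
python3 -m jog '0.3 0 0 0; 0.6 0 0 0; 0.9 0 0 0; 1.2 0 0 0; 1.5 0 0 0; 1.5 0 0 0; 1.5 0 0 0; 1.5 0 0 0'; python3 -m jog '0.3 0 0 0; 0.6 0 0 0; 0.9 0 0 0; 1.2 0 0 0; 1.5 0 0 0; 1.5 0 0 0; 1.5 0 0 0; 1.5 0 0 0'
```

```text
time: 24.0
ee_pos: [0.513, 0.2845, 0.0857]
tcp_rot: [9.1, 89.8, 21.3]
wrist_force: [-2.8, -2.8, 14.9]
opening: 0.0488
time: 25.0
ee_pos: [0.513, 0.2845, 0.0842]
tcp_rot: [9.7, 89.8, 21.9]
wrist_force: [-3.6, -3.2, 14.2]
opening: 0.0487
```

Plateau of about 20 N net (cup moving). Home is expected near TCP z 83.

```bash
python3 -m jog '0.3 0 0 0; 0.6 0 0 0; 0.8 0 0 0; 1 0 0 0; 1 0 0 0; 1 0 0 0; 1 0 0 0; 1 0 0 0'; python3 -m jog '0.3 0 0 0; 0.6 0 0 0; 0.8 0 0 0; 1 0 0 0; 1 0 0 0; 1 0 0 0; 1 0 0 0; 1 0 0 0'
```

```text
time: 26.0
ee_pos: [0.513, 0.2845, 0.0833]
tcp_rot: [9.3, 89.8, 21.5]
wrist_force: [-3.4, -3.2, 14.5]
opening: 0.049
time: 27.0
ee_pos: [0.513, 0.2845, 0.0825]
tcp_rot: [9.4, 89.8, 21.6]
wrist_force: [-4.8, -3.8, 16.3]
opening: 0.0487
```

```bash
python3 -m jog '0.3 0 0 0; 0.6 0 0 0; 0.8 0 0 0; 1 0 0 0; 1 0 0 0; 1 0 0 0; 1 0 0 0; 1 0 0 0'; python3 -m jog '0.3 0 0 0; 0.6 0 0 0; 0.8 0 0 0; 1 0 0 0; 1 0 0 0; 1 0 0 0; 1 0 0 0; 1 0 0 0'
```

```text
time: 28.0
ee_pos: [0.5131, 0.2846, 0.0824]
tcp_rot: [10.5, 89.7, 22.6]
wrist_force: [-6.4, -4.6, 20.9]
opening: 0.0491
time: 29.0
ee_pos: [0.5131, 0.2846, 0.0823]
tcp_rot: [11.3, 89.7, 23.4]
wrist_force: [-9.6, -6.4, 28.3]
opening: 0.049
```

```bash
python3 -m jog '-1 0 0 0; -2 0 0.5 0; -3 0 1 0; -4 0 1 0; -4.5 0 1 0; -4.5 0 1 0; -4.5 0 1 0; -4.5 0 1 0'; python3 -m jog '0 0 0 0; 0 0 0 0; 0 0 0 0; 0 0 0 0; 0 0 0 0; 0 0 0 0; 0 0 0 0; 0 0 0 0' 1 40; python3 -m jog '-10 0 0 0; -25 0 0 0; -45 0 0 0; -70 0 0 0; -95 0 0 0; -120 0 0 0; -145 0 0 0; -160 0 0 0'; python3 -m jog '-5 0 0 0; -5 0 0 0; -5 0 0 0; -5 0 0 0; -5 0 0 0; -5 0 0 0; -5 0 0 0; -5 0 0 0'
python3 - <<'E'
from h import *
s=cam("scene");t=cam("top")
def cr(c,x0,y0,x1,y1,sz): return cv2.resize(c["color"][y0:y1,x0:x1],sz,interpolation=2)[:,:,::-1]
im=np.hstack([cr(t,150,130,215,240,(325,550)),cr(s,295,90,385,200,(450,550))])
cv2.imwrite("pics/p11.png",cv2.convertScaleAbs(im,alpha=1.4))
E
python3 g.py 589 300.6 185 102.3
```

```text
time: 30.0
ee_pos: [0.5131, 0.2845, 0.0827]
tcp_rot: [15.6, 90.0, 27.8]
wrist_force: [-3.7, -2.4, 5.9]
opening: 0.0491
time: 31.0
ee_pos: [0.5129, 0.2845, 0.0823]
tcp_rot: [15.8, 90.0, 28.0]
wrist_force: [0.4, 0.3, -0.3]
opening: 0.0854
time: 32.0
ee_pos: [0.5131, 0.2846, 0.2447]
tcp_rot: [16.7, 89.9, 28.8]
wrist_force: [-0.0, 0.2, -0.5]
opening: 0.0852
time: 33.0
ee_pos: [0.5129, 0.2844, 0.2473]
tcp_rot: [12.4, 90.0, 24.6]
wrist_force: [-0.3, 0.9, -1.0]
opening: 0.0856
shift [62.3 -0.3 77.8] turn -0.1 | tcp [512.9 284.5 247.3] q [29. 11. 18. 98.  0. 17.] F [ 0.6 -0.1  0.3] open 85.3 t 33.1
[[0.0, -0.211, 0.977], [0.0, 0.977, 0.211], [-1.0, 0.0, 0.0]]
```

View pics/p11.png

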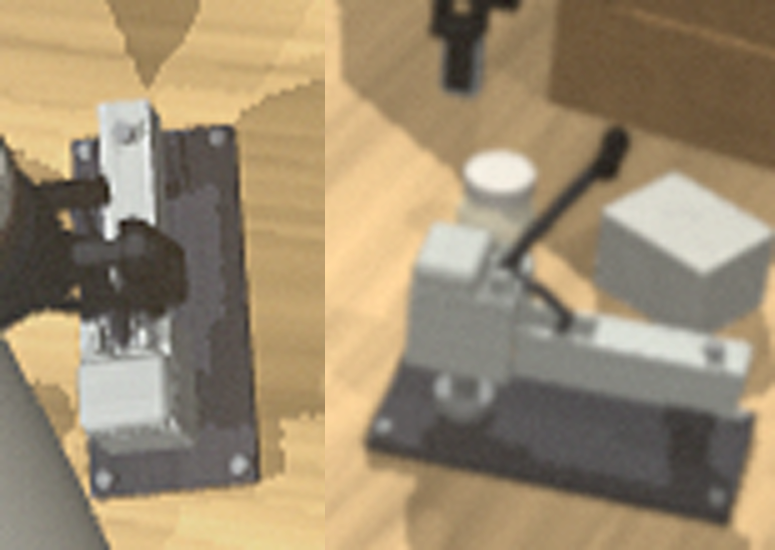

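```bash
python3 - <<'E'
from h import *
s=cam("scene"); print(proj(s,(.589,.3006,.208)),"seen 352.0 119.6", onz(s,352,119.6,.208))
E
python3 -m jog '0 0 10 0; 0 0 25 0; 0 0 42 0; 0 0 58 0; 0 0 70 0; 0 0 77 0; 0 0 78 0; 0 0 78 0' 0.75 40; python3 -m jog '10 0 0 0; 22 0 0 0; 34 0 0 0; 46 0 0 0; 56 0 0 0; 62 0 0 0; 62 0 0 0; 62 0 0 0'; python3 -m jog '0 0 0 0; 0 0 0 0; 0 0 0 0; 0 0 0 0; 0 0 0 0; 0 0 0 0; 0 0 0 0; 0 0 0 0' 0.1 40; python3 g.py 589 300.6 185 102.3
```

```text
[351.80298107 121.08551316] seen 352.0 119.6 [0.58645873 0.30759256 0.208     ]
time: 34.15
ee_pos: [0.589, 0.3009, 0.2473]
tcp_rot: [172.7, 90.0, -175.1]
wrist_force: [-0.3, 0.4, 0.1]
opening: 0.0641
time: 35.15
ee_pos: [0.5893, 0.301, 0.1858]
tcp_rot: [14.2, 90.0, 26.4]
wrist_force: [0.0, 0.4, 0.4]
opening: 0.0641
time: 36.15
ee_pos: [0.5893, 0.3009, 0.1856]
tcp_rot: [8.6, 90.0, 20.8]
wrist_force: [2.5, 0.7, 3.9]
opening: 0.0334
shift [ 0.6 -0.3 -0.4] turn -0.1 | tcp [589.3 300.9 185.6] q [27. 20. 23. 93. -0. 15.] F [2.5 0.7 3.9] open 33.4 t 36.15
[[0.001, -0.211, 0.977], [0.0, 0.977, 0.211], [-1.0, 0.0, 0.001]]
```

```bash
python3 -m jog '3.5 0 5.5 0; 7.5 0 10.5 0; 16 0 21 0; 26 0 30 0; 37 0 37 0; 49 0 43.5 0; 53 0 45.5 0; 53 0 45.5 0'; python3 g.py 639.4 311.6 109.6
```

```text
time: 37.15
ee_pos: [0.6338, 0.3104, 0.1305]
tcp_rot: [-166.0, 89.9, -153.8]
wrist_force: [3.9, 1.0, 1.1]
opening: 0.0333
shift [20.9  0.   5.7] turn None | tcp [633.8 310.4 130.5] q [26. 26. 25. 89. -0. 14.] F [3.9 1.  1.1] open 33.3 t 37.15
[[-0.002, -0.211, 0.978], [-0.001, 0.978, 0.211], [-1.0, -0.0, -0.002]]
```

```bash
python3 -m jog '4 0 1.5 0; 8 0 2.5 0; 12 0 3.5 0; 16 0 4.5 0; 19 0 5 0; 21 0 5.5 0; 21 0 5.5 0; 21 0 5.5 0'; python3 g.py 639.4 311.6 109.6;python3 -m jog '0.5 0 0 0; 1 0 0 0; 1.5 0 0 0; 2 0 0 0; 2 0 0 0; 2 0 0 0; 2 0 0 0; 2 0 0 0'
```

```text
time: 38.15
ee_pos: [0.6392, 0.3117, 0.111]
tcp_rot: [3.6, 90.0, 15.7]
wrist_force: [6.4, -0.1, -0.1]
opening: 0.0332
shift [ 1.4 -0.2  0.2] turn None | tcp [639.2 311.7 111. ] q [26. 27. 24. 87. -0. 14.] F [ 6.4 -0.1 -0.1] open 33.2 t 38.15
[[0.0, -0.211, 0.977], [0.0, 0.977, 0.211], [-1.0, 0.0, 0.0]]
time: 39.15
ee_pos: [0.6395, 0.3118, 0.1094]
tcp_rot: [5.8, 89.9, 18.0]
wrist_force: [6.6, 1.6, 0.8]
opening: 0.0333
```

```bash
python3 -m jog '1 0 0 0; 2 0 0.5 0; 3 0 0.5 0; 4 0 0.5 0; 4 0 0.5 0; 4 0 0.5 0; 4 0 0.5 0; 4 0 0.5 0';python3 -m jog '0.5 0 0 0; 1 0 0 0; 1.5 0 0 0; 2 0 0 0; 2 0 0 0; 2 0 0 0; 2 0 0 0; 2 0 0 0'
```

```text
time: 40.15
ee_pos: [0.6399, 0.3119, 0.1076]
tcp_rot: [12.2, 89.8, 24.4]
wrist_force: [1.3, -1.3, 13.5]
opening: 0.0334
time: 41.15
ee_pos: [0.64, 0.312, 0.1072]
tcp_rot: [12.7, 89.7, 24.9]
wrist_force: [-1.6, -1.8, 20.7]
opening: 0.0331
```

```bash
python3 -m jog '-0.5 0 0 0; -1 0 0 0; -1.5 0 0 0; -2 0 0 0; -2.5 0 0 0; -3 0 0 0; -3 0 0 0; -3 0 0 0'; python3 -m jog '0 0 0 0; 0 0 0 0; 0 0 0 0; 0 0 0 0; 0 0 0 0; 0 0 0 0; 0 0 0 0; 0 0 0 0' 0.75; python3 -m jog '-10 0 0 0; -25 0 0 0; -45 0 0 0; -70 0 0 0; -100 0 0 0; -130 0 0 0; -145 0 0 0; -150 0 0 0'; python3 -m jog '0 -10 -30 0; 0 -40 -60 0; 0 -80 -100 0; 0 -120 -140 0; 0 -160 -180 0; 0 -200 -210 0; 0 -220 -230 0; 0 -220 -230 0'
python3 - <<'E'
from h import *
s=cam("scene");t=cam("top")
def cr(c,x0,y0,x1,y1,sz): return cv2.resize(c["color"][y0:y1,x0:x1],sz,interpolation=2)[:,:,::-1]
im=np.hstack([cr(t,150,130,215,240,(325,550)),cr(s,295,90,385,200,(450,550))])
cv2.imwrite("pics/p12.png",cv2.convertScaleAbs(im,alpha=1.4))
E
python3 g.py 500 200 200
```

```text
time: 42.15
ee_pos: [0.6398, 0.3119, 0.1078]
tcp_rot: [11.8, 89.9, 24.0]
wrist_force: [1.5, -1.2, 8.8]
opening: 0.0331
time: 43.15
ee_pos: [0.6395, 0.3118, 0.1063]
tcp_rot: [-87.2, 90.0, -75.0]
wrist_force: [0.1, 0.3, 0.1]
opening: 0.0643
time: 44.15
ee_pos: [0.6397, 0.3119, 0.2585]
tcp_rot: [13.8, 89.8, 26.0]
wrist_force: [-0.8, -0.2, -0.6]
opening: 0.064
time: 45.15
ee_pos: [0.4603, 0.0469, 0.2569]
tcp_rot: [-10.7, 89.9, 1.4]
wrist_force: [0.7, 0.6, 0.8]
opening: 0.064
shift [ 56.5 140.1  69.8] turn None | tcp [461.2  48.3 256.4] q [ 6. -6.  2. 98.  0. -6.] F [-0.8  0.1  0. ] open 63.6 t 45.25
[[0.001, -0.21, 0.978], [0.0, 0.978, 0.21], [-1.0, 0.0, 0.001]]
```

View pics/p12.png

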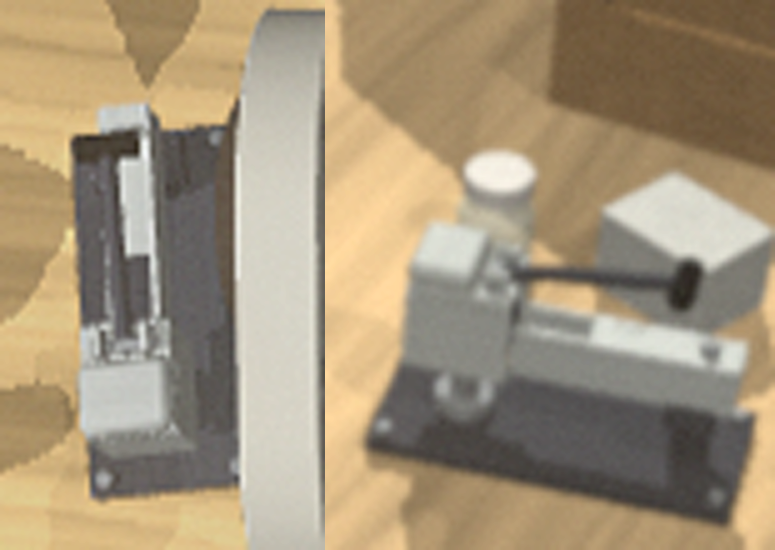

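Run:
```python
from h import *
s=cam("scene");t=cam("top")
a=np.radians(12.3);d=np.array([np.cos(a),np.sin(a)]);b=np.array([518,286.4])
for th in(0,.06,.12,.2):
    f=np.radians(9.4)+th; p=b+d*(16+110*np.cos(f)); P=np.r_[p,114+110*np.sin(f)]/1e3
    print(th,proj(s,P).round(1),proj(t,P).round(1))
print("seen scene 366.8 146.2, top 171.0 158.8")
cr=b-14*d; print("crown exp",proj(s,np.r_[cr,128]/1e3),"seen",295+(453-325)/5-.4,90+252/5-.4)
```

```text
0 [367.  146.5] [170.7 158.3]
0.06 [366.9 144.6] [170.2 158. ]
0.12 [366.6 142.7] [169.6 157.8]
0.2 [366.  140.1] [168.9 157.8]
seen scene 366.8 146.2, top 171.0 158.8
crown exp [320.02973455 138.72510541] seen 320.20000000000005 140.0
```

```bash
python3 -c "
from workcell import bot
print(bot.job_done())"
```

```text
the job is handed in; nothing more can be done
None
```

I handed the job in at about 45 s of the 72 s limit. My last checks show the coupler home on the ball, its tail in the saddle, and the handle locked flat. No verdict was reported.

**What I did:** I pinched the handle bar of the largest coupler and raised it to about 0.86 rad. I then carried the coupler by its head onto the ball and pushed it down in steps of about 1 mm. I let go, pressed the handle down along its arc, let go again and moved the arm clear.

**Checks that agreed:**
- **Fully home:** the cup moved 5.4 mm at a steady 20 N or so, then stopped solid. The tool stopped at a height of 82.4 mm against 83 mm expected. The highest force I read on the stand was about 35 N, against the 60 N limit.
- **Handle flat:** it stopped solid, and the bar sits within about 0.6 px of where a flat handle should be in both views. A handle at 0.06 rad would be about 2 px off in the scene view.
- **Tail:** the last picture shows it in the saddle.

**Checks that disagreed:**
- The scene camera put sideways positions 5–8 mm away from the top camera, so I relied on the top camera and on contact.
- While I raised the handle, the coupler slid about 9 mm along the bench. I measured it again before gripping it.

I did not measure the other items at the end. The pictures showed no contact with them; the last one covered only the jar, the carton and the stand.

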